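Lock the castle nut on the glass grinder's spindle

ROBOT

A 6-joint arm with a two-finger parallel gripper is mounted at the origin on the work surface. World frame = base frame: x ahead of the robot, y to its left, z up, the work surface at z = 0. Lengths are in m, angles in rad, forces in N, time in s.
With the tool pointing down it reaches from about 0.15 to 0.775 m from the base axis. Payload 6.1 kg.
Tool frame: the origin (TCP) lies between the finger pads; the fingertips stand 25 mm ahead of it and the grasp point (between the pads) lies 6 mm ahead of it; z points along the fingers, y is the line along which they close (so a half turn about z gives the same grasp; the last joint's range is limited). The gripper opens to 85 mm and grips with 20 to 120 N. Pads are 22 mm wide; open, the fingers measure 114 mm over their backs; the gripper's body (76 mm by 85 mm) begins 54 mm behind the grasp point. The pads swing forward as they close: fully open they stand 13 mm farther back than shut.
Start: joints at [-1.148, 0.126, -0.04, 1.405, 0, 1.571], TCP at [0.215, -0.479, 0.256] pointing down, gripper open.
Joint ranges: [-2.72, 2.72], [-0.95, 1.95], [-1.27, 1.35], [-1.78, 2.02], [-1.46, 1.47], [-3.14, 3.14]. Speed limits (rad/s): [2.39, 2.39, 3.01, 3.14, 3.14, 3.14].

INTERFACE

Orientations are given as a unit quaternion [x, y, z, w].
In Python, from station import env gives the robot as it stands.
- The arm moves only by the shell command python3 shift.py FILE [OPENING] [FORCE], which reads ROWS from the file FILE. ROWS is a JSON object with one list for each field, all of the same length, 1 to 12, a row being the entries at one place: x, y, z (the shift in m), yaw (a turn about the tool's z in rad); each row is the pose to reach, as a shift and turn from the pose commanded when the command began, along the tool's axes at that moment; what a row does not reach only later rows make up. A row lasts 1/12 s, in which the tool goes at most 0.0417 m and 0.125 rad, less where a joint would pass 70% of its speed; a pose out of reach is approached as far as the arm can. OPENING is the finger opening in m, set as the command begins (- or left out keeps the last). The fingers move at their own pace and stop on an object; FORCE is the grip in N (left out, the last holds). Time passes only in rows, so rows that do not move let the fingers close. It prints the time, the measured TCP pose, the force, the opening and the grip force at its end. Input that does not fit is refused with a message, and nothing moves.
- env.state(): the state, without advancing time (a new reading comes with each control period).
- env.get_image(name): name is "scene" or "top"; returns a dict with "image" (400x640x3 uint8, red, green, blue), "camera_matrix" (3x3 intrinsics, pixels), "k1" (the pictures are not rectified: a ray, as slopes to the right and down, at radius r is drawn at 1 + k1 r^2 times it, then the intrinsics apply), "R" (3x3) and "t" (3): a world point X has camera coordinates R X + t. Camera axes: x right, y down, z forward; pixel columns grow to the right and rows downward; lengths in m; the calibration is good to about 2 mm. A picture is of the moment at which its call begins. There is no depth.
- env.sign_off(): hands the job in; it is judged then, once.
The state is a dict: "time_s": time; "q": joint angles; "qvel": joint speeds; "joint_efforts": joint torques, N m; "ee_pos": TCP position; "tcp_rot": TCP orientation; "ft_force": force on the tool from outside, world axes, zero at the start; "moment": the same for the moment, N m; "opening": finger opening in m; "finger_force": force on a finger pad.
Only numpy, scipy, OpenCV 4.12 (cv2) and the standard library are available. Lean on these libraries where they do the work, as an engineer would, in place of code of your own. Each camera call takes 0.05 s, during which the arm holds its last target. There are 200 camera calls.

TASK

Tighten the loose castle nut on the grinder's spindle clockwise until you feel it seat on its washer, then turn it on to the first slot that lines up with the spindle's cross hole, and no further. Then slide the red locking pin through slot and cross hole without forcing it, until its block meets the nut, and let go, leaving the other things on the bench alone.

Things in the scene. Friction and masses are not known exactly. Their poses are not given: they have to be found in the camera images.
- grinder: Blue round flat-lap glass grinder, fixed to the bench, 236 mm wide; its grey lap disc (180 mm wide) has its top 100 mm above the bench. Origin: under the spindle axis at bench height, z up. The dark spindle (24 mm wide, end 143 mm above the bench, white line along the cross hole) is locked and does not turn.
- cross_hole (a point): Centre of the cross hole through the spindle, on the spindle axis, 133 mm above the bench (33 mm above the disc). Its x axis runs along the hole (level, open at both ends, so x and -x are alike). The hole is 8.5 mm wide and 8.5 mm high.
- nut: Steel castle nut, vertical axis, 46 mm across flats, 53 across corners. Origin on its axis at its underside, 104 mm above the bench, z up. Hexagon up to 128.5 mm above the bench, castellations up to 141 mm. Six slots, 10 mm wide, open at the top, one through the middle of each flat: along x and every 60 degrees from it. Clockwise seen from above tightens. It does not sink as it turns.
- nut_top (a point): On the nut's axis at its top, axes as the nut's. The nut starts loose: it spins at 0.08 N m for an unknown 5 to 125 degrees until it seats, then turns at 1 N m, squashing the spring washer. It stays where left; turned back, it is loose again. From the seat to the next lined-up slot (within 4 degrees of the hole) it is 18 to 42 degrees. Slots may also line up before seating: those are not tight.
- spring_washer (a joint): How far (m) the spring washer under the nut (plain brass and steel rings, 57 mm wide, 4 mm high in all, on the disc) is squashed: 0 until the nut seats, then 3 mm per full turn, so 0.15 to 0.35 mm when done. Too little to measure or to see: the seat must be felt as the jump in turning torque (at a standstill only some 0.3 N m of it stays).
- pin: Locking pin: red metal grip block 24 (x) x 14 (y) x 36 (z) mm, standing upright on the bench, with a level steel shank 6 mm thick sticking 54 mm out of its +x face, the last 8 mm tapering to 2.4 mm. Origin: centre of the block's underside; the shank's axis is 26 mm above it, along +x. 90 to 145 g. Home: shank through slot, spindle and far slot, the block's +x face at the nut's flat.
- pin_mid (a point): The point on the shank's axis 23.5 mm ahead of the block's +x face (35.5 mm ahead of the block's centre), axes as the pin's. With the pin home it lies at the centre of the cross hole.
- spare_nut: Bystander: small brass hex nut, 30 mm across flats, 12 mm high, lying on the bench (not for this job); origin at the centre of its underside.
- spanner: Bystander: loose steel spanner, 190 mm, lying on the bench (too small for this nut; not for this job); its length along x.
- mandrel_pot: Bystander: white ceramic pot, 72 mm wide, 100 mm high; origin at the centre of its underside.
- frit_jar: Bystander: amber glass jar with black lid, 60 mm wide, 85 mm high; origin at the centre of its underside.
- dressing_stone: Bystander: white dressing stone, 90 x 32 x 22 mm; origin at the centre of its underside.
- marver: Bystander: dark flat marver plate 100 x 60 x 12 mm with a wooden handle 100 mm long sticking out towards its -x; origin at the centre of its underside.
- bead_tray: Bystander: white divided bead tray, 120 x 160 x 30 mm; origin at the centre of its underside.

How it is judged:
On the way, in this order (a step that is already met when the one before it is completed fails the run):
1. the nut is seated and has been tightened on: turned at least 12 degrees beyond seating, squashing the spring washer (value of joint spring_washer above 0.0001 m), for 0.2 s.
2. the pin goes through slot and cross hole, up to the nut (distance between pin_mid and cross_hole below 0.005 m and angle between the x axis of pin and the x axis of cross_hole, either way round below 0.2 rad), for 0.2 s.
At the end, for the whole second after the job is handed in: Pin through slot and cross hole: its mid point within 5 mm of the hole's centre, shank within 0.2 rad of the hole; nut tightened at least 12 degrees beyond seating (never over 49); pin and nut at rest, robot touching nothing (all of step 2 and value of joint spring_washer above 0.0001 m and linear speed of pin below 0.02 m/s and angular speed of nut below 0.05 rad/s).
It fails at once if the nut is tightened past the next slot (more than 49 degrees beyond seating) (value of joint spring_washer above 0.000408 m).
It fails at once if the pin is forced (more than 25 N between the pin and the grinder with its nut) (contact force between pin and grinder above 25 N).
It fails at once if a bystander is disturbed (moved more than 25 mm) (distance of any of spare_nut, spanner, mandrel_pot, frit_jar, dressing_stone, marver, bead_tray from where it was at the start of the episode above 0.025 m).
It also fails if it takes over 72 s, if anything falls off the work surface, if the arm or the gripper's body presses on something with over 40 N, if the wrist force passes 120 N, or if a joint passes its speed limit or range.

## Working session

There is one attempt and no reset: what is moved stays moved. The work goes in short steps, Python scripts to look and compute and a shell command to move; the robot and the scene stay as the last step left them, time stands still between calls to the robot, and variables do not carry over. Pictures are saved under pics/ and viewed, at most 10 in all, crops included, and the job is handed in when it is done.

```bash
ls; mkdir -p pics
python3 - <<'E'
from station import env
import cv2,pickle
d={}
for n in("scene","top"):
    g=env.get_image(n);d[n]=g
    cv2.imwrite(f"pics/{n}0.png",g["image"][:,:,::-1])
    print(n,g["camera_matrix"],g["k1"],g["R"],g["t"])
pickle.dump(d,open("d0.pkl","wb"))
s=env.state();print(s)
E
```

```text
pics
shift.py
station.py
scene [[388.35936099   0.         313.91578508]
 [  0.         388.35936099 208.27368092]
 [  0.           0.           1.        ]] -0.07514824174344291 [[ 0.07290497  0.99729985  0.00882428]
 [ 0.81366456 -0.05435958 -0.57878755]
 [-0.57674505  0.04937649 -0.81543063]] [-0.09608169 -0.40712998  1.58212433]
top [[423.63760026   0.         319.81509263]
 [  0.         423.63760026 206.69291979]
 [  0.           0.           1.        ]] -0.02106078442690607 [[ 0.00722113 -0.99974833 -0.0212397 ]
 [-0.98620298 -0.00360721 -0.16550129]
 [ 0.16538302  0.02214176 -0.98598083]] [0.05156972 0.58392604 1.22954258]
{'time_s': 0.1, 'q': array([-1.14798066e+00,  1.26360232e-01, -4.05045803e-02,  1.40542330e+00,
       -1.17078151e-05,  1.57080300e+00]), 'qvel': array([ 8.59500071e-04, -1.02229671e-03,  3.72948407e-03, -7.80810215e-04,
        9.07134862e-04, -4.51789669e-05]), 'joint_efforts': array([ 2.27613811e-03, -4.36906958e+01,  3.53605413e+01,  1.37880334e-02,
        4.07708853e-05, -5.39396453e-06]), 'ee_pos': array([ 0.21528179, -0.47846061,  0.25558617]), 'tcp_rot': array([ 9.77736896e-01,  2.09833281e-01, -1.62241755e-04, -7.28058360e-04]), 'ft_force': array([-0.06552553,  0.6971653 ,  0.01787435]), 'moment': array([ 0.02509704,  0.01221855, -0.00808369]), 'finger_force': 0.0, 'opening': 0.08522569474747042}
```

View pics/scene0.png

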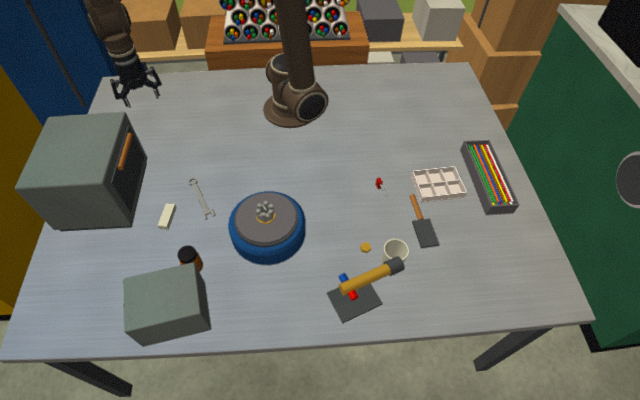

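View pics/top0.png

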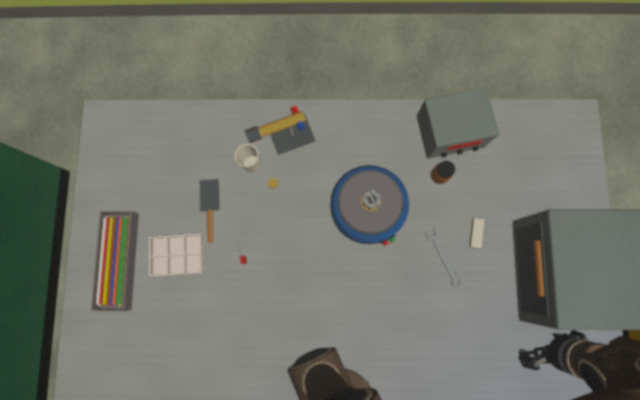

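The scene picture shows the grinder with the nut at (265,212) and the pin at (379,183). In the top picture the nut is at (371,201) and the pin at (243,260). I'll enlarge these and back-project.

```bash
cat > h.py <<'E'
import numpy as np,cv2,pickle
def proj(g,X):
    X=np.atleast_2d(X)
    return cv2.projectPoints(X.astype(float),cv2.Rodrigues(g["R"])[0],np.array(g["t"],float),g["camera_matrix"],np.array([g["k1"],0,0,0,0.]))[0][:,0]
def back(g,uv,z):
    p=cv2.undistortPoints(np.array([[uv]],float),g["camera_matrix"],np.array([g["k1"],0,0,0,0.]))[0,0]
    d=g["R"].T@np.array([*p,1]);c=-g["R"].T@g["t"]
    return c+d*(z-c[2])/d[2]
def crop(g,c,w,W=400,H=300):
    s=W/w;M=np.array([[s,0,W/2-s*c[0]],[0,s,H/2-s*c[1]]])
    return cv2.warpAffine(g["image"][:,:,::-1].copy(),M,(W,H),flags=cv2.INTER_CUBIC),M
E
python3 - <<'E'
from h import *
d=pickle.load(open("d0.pkl","rb"))
S,T=d["scene"],d["top"]
L=[(S,(265,214),50),(T,(371,201),50),(S,(379,184),32),(T,(243,259),32)]
c=[crop(*a)[0] for a in L]
cv2.imwrite("pics/m0.png",np.vstack([np.hstack(c[:2]),np.hstack(c[2:])]))
print("nut",back(S,(265,208),.141),back(T,(371,200),.141))
print("pin",back(S,(379,183),.018),back(T,(243,260),.018))
# grinder by blue in top/scene
for g in(S,T):
    hsv=cv2.cvtColor(g["image"],cv2.COLOR_RGB2HSV)
    m=cv2.inRange(hsv,(100,130,40),(125,255,255))
    n,l,st,ce=cv2.connectedComponentsWithStats(m)
    for i in range(1,n):
        if st[i,4]>300:print(st[i],ce[i])
for n,uv in [("tray",(175,255)),("marver",(209,195)),("spare",(272,183)),("pot",(247,156)),("spanner",(431,235)),("sp2",(456,283))]:print(n,back(T,uv,.01))
E
```

```text
nut [ 0.59368219 -0.08996441  0.141     ] [ 0.58776496 -0.09051008  0.141     ]
pin [0.42540753 0.29020828 0.018     ] [0.42348561 0.28814039 0.018     ]
[   0    0  118  125 9664] [51.77918046 55.06715646]
[ 229  193   76   71 1583] [268.92735313 242.01516109]
[333 167  75  75 828] [371.147343   213.80434783]
tray [0.43749321 0.50133181 0.01      ]
marver [0.6262758 0.404975  0.01     ]
spare [0.66535359 0.20686418 0.01      ]
pot [0.75339653 0.28924231 0.01      ]
spanner [ 0.50347548 -0.28590836  0.01      ]
sp2 [ 0.35888132 -0.35595179  0.01      ]
```

View pics/m0.png

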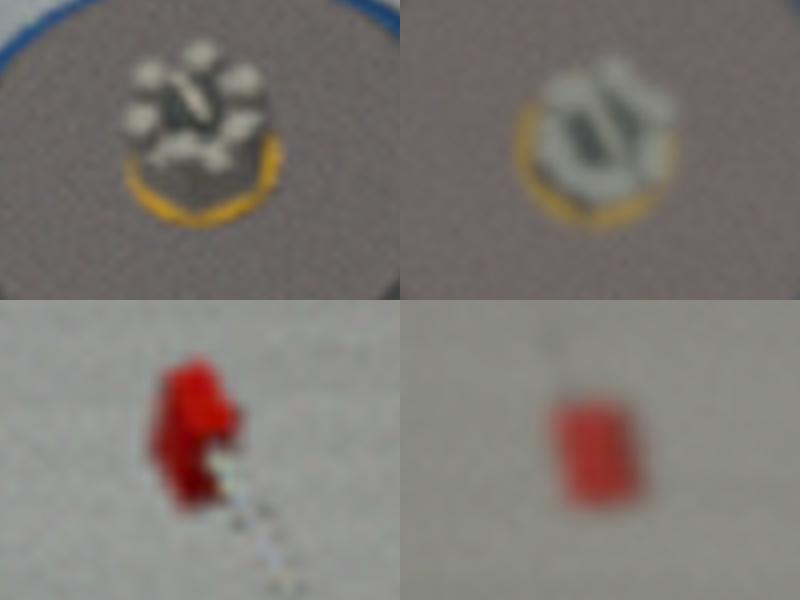

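The mosaic shows six castellation teeth around a spindle with a white line. The line runs from (261.9,204.6) to (265.6,209.6) in the scene and from (370.6,195.4) to (374.1,202.3) in the top view. The pin's shank runs from (380.6,184.4) to (386.2,194.8) in the scene. Next I'll fit these numerically.

```bash
cat > fit.py <<'E'
from h import *
from scipy.optimize import minimize
from scipy.ndimage import map_coordinates
A=np.arange(0,2*np.pi,np.pi/180)
def samp(im,uv): return map_coordinates(im,[uv[:,1],uv[:,0]],order=1,mode='nearest')
def ring(c,r,z,a=A): return np.c_[c[0]+r*np.cos(a),c[1]+r*np.sin(a),0*a+z]
def centre(g,c0=(.592,-.09)):
    im=g["image"].astype(float);b=im[:,:,2]-im[:,:,0]
    f=lambda c:-sum(samp(b,proj(g,ring(c,r,.1))).clip(-20,40).mean() for r in(.093,.095,.097))+sum(samp(b,proj(g,ring(c,r,.1))).clip(-20,40).mean() for r in(.088,.086,.084))
    return minimize(f,c0,method="Nelder-Mead",options=dict(initial_simplex=[c0,(c0[0]+.006,c0[1]),(c0[0],c0[1]+.006)])).x
def nutphase(g,c,rs=(.017,.019,.021)):
    im=g["image"].astype(float).mean(2)
    v=np.mean([samp(im,proj(g,ring(c,r,.141))) for r in rs],0)
    z=(v*np.exp(-6j*A)).mean()  # maxima (teeth) at arg
    return np.degrees(-np.angle(z))/6%60, abs(z)/v.std()
def linephase(g,c,rs=(.004,.006,.008,.010)):
    im=g["image"].astype(float).mean(2)
    v=np.mean([samp(im,proj(g,ring(c,r,.143))) for r in rs],0)
    return np.degrees(-np.angle((v*np.exp(-2j*A)).mean()))/2%180
E
python3 - <<'E'
from fit import *
d=pickle.load(open("d0.pkl","rb"));S,T=d["scene"],d["top"]
for n,g,l in(("S",S,[(261.9,204.6),(265.6,209.6)]),("T",T,[(370.6,195.4),(374.1,202.25)])):
    c=centre(g);t,q=nutphase(g,c)
    print(n,"c",c,"teeth",t,"slot",(t+30)%60,q,"line",linephase(g,c))
    a,b=[back(g,u,.143) for u in l];print(a,b,np.linalg.norm(a-b),np.degrees(np.arctan2(*(b-a)[1::-1])))
a,b=[back(S,u,.026) for u in[(380.6,184.4),(386.2,194.8)]];print("shank",a,b,np.linalg.norm(a-b),np.degrees(np.arctan2(*(b-a)[1::-1])))
# pin block: red mask silhouettes, fit x,y,yaw
Ms=[]
for g in(S,T):
    im=g["image"].astype(float);r=(im[:,:,0]-im[:,:,1]/2-im[:,:,2]/2)
    c=proj(g,[.425,.289,.018])[0].astype(int);w=np.zeros_like(r);w[c[1]-14:c[1]+15,c[0]-14:c[0]+15]=1
    Ms.append((g,r*w));ys,xs=np.where(r*w>40);print("red",len(xs),np.average(xs,weights=r[ys,xs]),np.average(ys,weights=r[ys,xs]))
def sil(g,p):
    P=np.array([[x,y,z] for x in(-.012,.012) for y in(-.007,.007) for z in(0,.036)])
    c,s=np.cos(p[2]),np.sin(p[2]);P[:,:2]=P[:,:2]@np.array([[c,s],[-s,c]])+p[:2]
    uv=proj(g,P);h=cv2.convexHull(((uv+.5)*4*16).astype(np.int32).reshape(-1,1,2))
    m=np.zeros((1600,2560),np.uint8);cv2.fillConvexPoly(m,h,255,shift=4)
    return cv2.resize(m,(640,400),interpolation=cv2.INTER_AREA)/255.
def cost(p,o):
    k=0
    for i,(g,r) in enumerate(Ms):
        m=cv2.GaussianBlur(sil(g,[p[0]+o[2*i],p[1]+o[2*i+1],p[2]]),(0,0),(.8,1.5)[i]);k-=(m*r).sum()/np.linalg.norm(m)/np.linalg.norm(r)
    return k
best=[]
for y in np.radians(np.arange(0,180,15)):
    f=lambda v:cost([v[0],v[1],v[2]],(0,0,v[3],v[4]))
    x0=np.array([.425,.289,y,0,0]);best.append(minimize(f,x0,method="Nelder-Mead",options=dict(maxfev=250,initial_simplex=np.vstack([x0]+[x0+e for e in np.diag([.004,.004,.15,.003,.003])]))))
for r in sorted(best,key=lambda r:r.fun)[:4]:print(r.fun,r.x,np.degrees(r.x[2]))
E
```

```text
S c [ 0.5958286  -0.09218428] teeth 51.79722760904302 slot 21.79722760904302 0.20591362799296953 line 23.46358817244192
[ 0.58239503 -0.09875693  0.143     ] [ 0.6008876  -0.08805635  0.143     ] 0.021365325515105553 30.055479110352753
T c [ 0.59123667 -0.09209385] teeth 52.142317522527314 slot 22.14231752252732 0.10659947830737827 line 27.22359884744737
[ 0.60048872 -0.0893601   0.143     ] [ 0.58103793 -0.09886885  0.143     ] 0.02165062307195006 -153.94776274450854
shank [0.43821633 0.29236933 0.026     ] [0.48368366 0.30346092 0.026     ] 0.04680065527985597 13.709339322336326
red 53 378.46487196323045 181.82553231404182
red 46 242.5857962697274 259.4103299856528
-1.8836713563279286 [ 0.42153341  0.2881027  -0.06327418  0.00420586  0.00150046] -3.625343632059166
-1.882644728593541 [ 0.42261389  0.28768998 -0.06320441  0.00297494  0.00174183] -3.6213460093799323
-1.8812511138268873 [ 0.42157932  0.28818468 -0.07020725  0.00408528  0.00186784] -4.022579324334645
-1.8807654412707822 [ 0.42163813  0.28792594 -0.08263163  0.00433391  0.00172136] -4.734443696154995
```

Run:
```python
from fit import *
from station import env
out=[]
N=240;W=.06
C=np.array([.592,-.093])
for n in("scene","top"):
    L=[env.get_image(n) for _ in range(6)];g=dict(L[0]);im=np.mean([l["image"] for l in L],0)
    g["image"]=im;pickle.dump(g,open(f"avg_{n}.pkl","wb"))
    def rect(c,w,z,N=N):
        u=(np.arange(N)+.5)/N*w-w/2;X,Y=np.meshgrid(u,-u)
        P=np.c_[c[0]+X.ravel(),c[1]+Y.ravel(),0*X.ravel()+z];uv=proj(g,P)
        return np.dstack([map_coordinates(im[:,:,k],[uv[:,1],uv[:,0]],order=3).reshape(N,N) for k in(2,1,0)]),X,Y
    R,X,Y=rect(C,W,.142)
    v=R.mean(2);
    for it in range(3):
        if it==0:cx=cy=0
        r=np.hypot(X-cx,Y-cy);m=r<.0095
        w=(v-np.percentile(v[m],60)).clip(0)*m
        cx,cy=(w*X).sum()/w.sum(),(w*Y).sum()/w.sum()
        c=np.cov(np.array([X.ravel(),Y.ravel()]),aweights=w.ravel());e,V=np.linalg.eigh(c)
        print(n,cx,cy,np.sqrt(e),np.degrees(np.arctan2(V[1,1],V[0,1]))%180)
    R=cv2.resize(R.clip(0,255).astype(np.uint8),(400,400));
    R2,_,_=rect(np.array([.45,.295]),.12,.026);R2=cv2.resize(R2.clip(0,255).astype(np.uint8),(200,200))
    out.append(np.vstack([R,np.hstack([R2,R2*0])]))
cv2.imwrite("pics/rect.png",np.hstack(out))
```

```text
scene -0.0004749537554070208 0.0002396041604985112 [0.00137873 0.00468203] 28.256533403664974
scene -0.0006608235242685813 0.0001411117119030569 [0.0013684  0.00474907] 28.314665110563823
scene -0.0007976249166791426 6.608784731896341e-05 [0.00136765 0.00480494] 28.395724997378238
top 0.0008304888315288113 0.00047182363322147413 [0.00134557 0.00536151] 26.848051039714875
top 0.0018230316868253192 0.0010038241906915567 [0.00136366 0.0054982 ] 27.31705585774347
top 0.0031664567900251484 0.001753532777238998 [0.0014176  0.00563183] 28.119263666077558
```

View pics/rect.png

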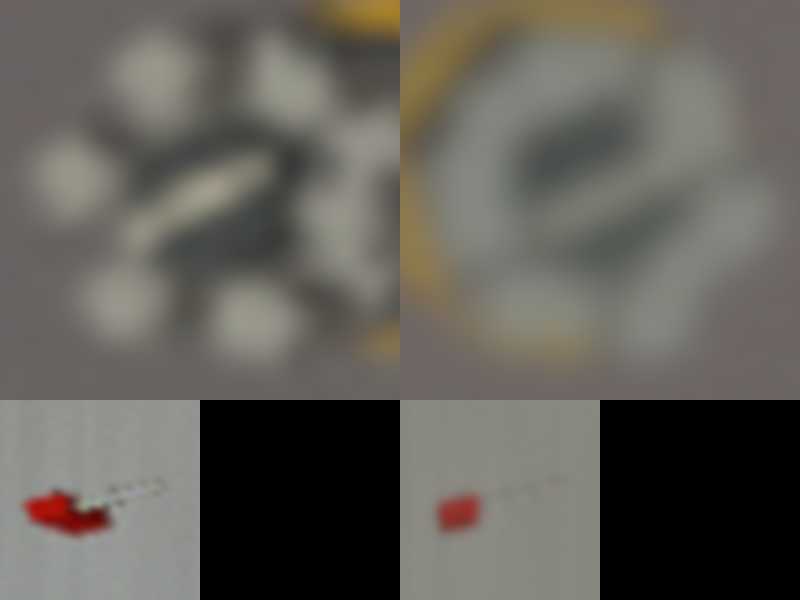

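The rectified view gives a spindle centre of about (0.5925,-0.0927), the hole at about 28° and the slots at about 22.3° (mod 60). The pin block is near (0.424,0.289) with yaw about 12.5°. The slots therefore line up after about 54° or 114° of clockwise turn. I'll move over the nut now.

```bash
cat > to.py <<'E'
import sys,numpy as np
from scipy.spatial.transform import Rotation as Ro
from station import env
s=env.state();R=Ro.from_quat(s["tcp_rot"]).as_matrix()
th=np.degrees(np.arctan2(R[1,0],R[0,0]));p=s["ee_pos"]
print("t %.2f"%s["time_s"],"p",p.round(4),"th %.2f"%th,"tilt %.2f"%np.degrees(np.arccos(-R[2,2])),"F",s["ft_force"].round(2),"M",s["moment"].round(3),"op %.4f ff %.1f"%(s["opening"],s["finger_force"]),"q6 %.2f"%s["q"][5],"e5 %.3f"%s["joint_efforts"][5])
if len(sys.argv)>4:
    x,y,z,t=map(float,sys.argv[1:5]);d=R.T@(np.array([x,y,z])-p)
    print("d",d.round(4),"turn cw %.4f rad"%np.radians((th-t+180)%360-180))
E
echo '{"x": [0.502, 0.502, 0.502, 0.502, 0.502, 0.502, 0.502, 0.502, 0.502, 0.502, 0.502, 0.502], "y": [-0.197, -0.197, -0.197, -0.197, -0.197, -0.197, -0.197, -0.197, -0.197, -0.197, -0.197, -0.197], "z": [0, 0, 0, 0, 0, 0, 0, 0, 0, 0, 0, 0], "yaw": [-0.2, -0.4, -0.6, -0.8, -1.0, -1.2, -1.4, -1.4, -1.4, -1.4, -1.4, -1.4]}' > mv.in && python3 shift.py mv.in 0.085 60; python3 to.py .5925 -.0927 .19 172.3
```

```text
time_s: 1.7
ee_pos: [0.5661, -0.1193, 0.2565]
tcp_rot: [0.61, 0.792, 0.0, 0.0]
ft_force: [0.6, -1.2, 0.6]
opening: 0.0848
finger_force: 0.0
t 1.70 p [ 0.5661 -0.1193  0.2565] th 104.77 tilt 0.03 F [ 0.57 -1.2   0.61] M [-0.053 -0.053 -0.028] op 0.0848 ff 0.0 q6 1.11 e5 -1.361
d [0.019  0.0323 0.0665] turn cw -1.1786 rad
```

```bash
echo '{"x": [0.019, 0.019, 0.019, 0.019, 0.019, 0.019, 0.019, 0.019, 0.019, 0.019, 0.019, 0.019], "y": [0.032, 0.032, 0.032, 0.032, 0.032, 0.032, 0.032, 0.032, 0.032, 0.032, 0.032, 0.032], "z": [0.02, 0.06, 0.066, 0.066, 0.066, 0.066, 0.066, 0.066, 0.066, 0.066, 0.066, 0.066], "yaw": [-0.125, -0.25, -0.375, -0.5, -0.625, -0.75, -0.875, -1.0, -1.12, -1.18, -1.18, -1.18]}' > mv.in && python3 shift.py mv.in; python3 to.py .5925 -.0927 .137 172.3
```

```text
time_s: 2.7
ee_pos: [0.5912, -0.0948, 0.1903]
tcp_rot: [0.07, 0.998, 0.0, -0.0]
ft_force: [0.0, 1.1, -0.2]
opening: 0.085
finger_force: 0.0
t 2.70 p [ 0.5912 -0.0948  0.1903] th 171.93 tilt 0.00 F [ 0.02  1.1  -0.2 ] M [ 0.04   0.011 -0.052] op 0.0850 ff 0.0 q6 -0.02 e5 -0.120
d [-0.001   0.0023  0.0533] turn cw -0.0064 rad
```

```bash
echo '{"x": [-0.001, -0.001, -0.001, -0.001], "y": [0.002, 0.002, 0.002, 0.002], "z": [0.02, 0.04, 0.053, 0.053], "yaw": [0, 0, 0, 0]}' > mv.in && python3 shift.py mv.in && python3 to.py && echo '{"x": [0, 0, 0, 0, 0, 0, 0, 0], "y": [0, 0, 0, 0, 0, 0, 0, 0], "z": [0, 0, 0, 0, 0, 0, 0, 0], "yaw": [0, 0, 0, 0, 0, 0, 0, 0]}' > mv.in && python3 shift.py mv.in 0.03 40; python3 to.py .5925 -.0927 .137 172.3
```

```text
time_s: 3.03
ee_pos: [0.5908, -0.0927, 0.1341]
tcp_rot: [0.07, 0.998, 0.0, -0.003]
ft_force: [0.4, 0.2, -0.7]
opening: 0.0849
finger_force: 0.0
t 3.03 p [ 0.5908 -0.0927  0.1341] th 171.95 tilt 0.29 F [ 0.44  0.23 -0.74] M [ 0.047  0.043 -0.004] op 0.0849 ff 0.0 q6 -0.02 e5 0.001
time_s: 3.7
ee_pos: [0.5932, -0.093, 0.1388]
tcp_rot: [0.069, 0.998, 0.0, 0.001]
ft_force: [-1.0, 0.6, 5.9]
opening: 0.0452
finger_force: 43.7
t 3.70 p [ 0.5932 -0.093   0.1388] th 172.04 tilt 0.15 F [-1.    0.65  5.94] M [ 0.202  0.168 -0.024] op 0.0452 ff 43.7 q6 -0.02 e5 -0.034
d [0.0007 0.0002 0.0018] turn cw -0.0046 rad
```

Gripped on the flats at 45 mm with small side forces. I'll make a baseline turn first.

```bash
echo '{"x": [0, 0, 0], "y": [0, 0, 0], "z": [-0.001, -0.001, -0.001], "yaw": [0.04, 0.08, 0.12]}' > mv.in && python3 shift.py mv.in - 60; python3 to.py; echo '{"x": [0, 0, 0], "y": [0, 0, 0], "z": [0, 0, 0], "yaw": [0.08, 0.16, 0.24]}' > mv.in && python3 shift.py mv.in; python3 to.py;echo '{"x": [0, 0, 0], "y": [0, 0, 0], "z": [0, 0, 0], "yaw": [0.08, 0.16, 0.24]}' > mv.in && python3 shift.py mv.in; python3 to.py; echo '{"x": [0, 0, 0], "y": [0, 0, 0], "z": [0, 0, 0], "yaw": [0.05, 0.1, 0.14]}' > mv.in && python3 shift.py mv.in; python3 to.py
```

```text
time_s: 3.95
ee_pos: [0.5931, -0.0931, 0.139]
tcp_rot: [0.13, 0.992, -0.0, 0.001]
ft_force: [1.5, -0.1, 1.0]
opening: 0.0446
finger_force: 62.9
t 3.95 p [ 0.5931 -0.0931  0.139 ] th 165.06 tilt 0.10 F [ 1.47 -0.06  1.01] M [ 0.066 -0.197  0.103] op 0.0446 ff 62.9 q6 0.11 e5 -0.420
time_s: 4.2
ee_pos: [0.5931, -0.0932, 0.139]
tcp_rot: [0.249, 0.969, -0.0, 0.001]
ft_force: [1.5, -0.2, 1.0]
opening: 0.0449
finger_force: 62.9
t 4.20 p [ 0.5931 -0.0932  0.139 ] th 151.20 tilt 0.10 F [ 1.51 -0.23  1.03] M [-0.031 -0.153  0.094] op 0.0449 ff 62.9 q6 0.35 e5 -0.917
time_s: 4.45
ee_pos: [0.593, -0.0932, 0.139]
tcp_rot: [0.362, 0.932, -0.0, 0.001]
ft_force: [0.3, -0.6, 1.6]
opening: 0.0449
finger_force: 62.9
t 4.45 p [ 0.593  -0.0932  0.139 ] th 137.49 tilt 0.10 F [ 0.27 -0.6   1.63] M [-0.188 -0.096  1.029] op 0.0449 ff 62.9 q6 0.59 e5 0.053
time_s: 4.7
ee_pos: [0.593, -0.0933, 0.139]
tcp_rot: [0.426, 0.905, -0.0, 0.001]
ft_force: [0.0, -1.1, 1.8]
opening: 0.0449
finger_force: 62.8
t 4.70 p [ 0.593  -0.0933  0.139 ] th 129.63 tilt 0.10 F [ 0.05 -1.06  1.76] M [-0.237 -0.085  1.004] op 0.0449 ff 62.8 q6 0.72 e5 0.602
```

The torque jumped to 1 N m between θ=151° and 137°, so the nut is seated. I'll go on to the aligned slot at θ=118.2°.

```bash
echo '{"x": [0, 0, 0, 0, 0], "y": [0, 0, 0, 0, 0], "z": [0, 0, 0, 0, 0], "yaw": [0.08, 0.16, 0.2, 0.2, 0.2]}' > mv.in && python3 shift.py mv.in; python3 to.py .593 -.0933 .139 118.2
```

```text
time_s: 5.12
ee_pos: [0.5929, -0.0933, 0.139]
tcp_rot: [0.513, 0.858, -0.0, 0.001]
ft_force: [-0.2, -0.7, 3.3]
opening: 0.045
finger_force: 63.1
t 5.12 p [ 0.5929 -0.0933  0.139 ] th 118.29 tilt 0.09 F [-0.23 -0.67  3.32] M [-0.36  -0.035  0.631] op 0.0450 ff 63.1 q6 0.92 e5 0.672
d [-0.0001  0.0001 -0.    ] turn cw 0.0015 rad
```

```bash
echo '{"x": [0, 0, 0, 0, 0, 0, 0, 0, 0], "y": [0, 0, 0, 0, 0, 0, 0, 0, 0], "z": [0, 0, 0, 0, -0.03, -0.06, -0.09, -0.1, -0.1], "yaw": [0, 0, 0, 0, 0, 0, 0, 0, 0]}' > mv.in && python3 shift.py mv.in 0.08; python3 to.py .423 .289 .10 192.5
```

```text
time_s: 5.87
ee_pos: [0.5937, -0.0931, 0.2416]
tcp_rot: [0.514, 0.858, 0.001, 0.003]
ft_force: [0.3, -0.8, -0.6]
opening: 0.0799
finger_force: 0.0
t 5.87 p [ 0.5937 -0.0931  0.2416] th 118.19 tilt 0.31 F [ 0.29 -0.76 -0.59] M [ 0.059  0.007 -0.019] op 0.0799 ff 0.0 q6 0.92 e5 0.000
d [0.4179 0.0294 0.1403] turn cw -1.2970 rad
```

```bash
echo '{"x": [0.04, 0.08, 0.12, 0.16, 0.2, 0.24, 0.28, 0.32, 0.36, 0.4, 0.418, 0.418], "y": [0.003, 0.006, 0.009, 0.012, 0.014, 0.017, 0.02, 0.023, 0.026, 0.029, 0.029, 0.029], "z": [0, 0, 0, 0, 0, 0, 0, 0, 0, 0, 0.02, 0.06], "yaw": [-0.12, -0.24, -0.36, -0.48, -0.6, -0.72, -0.84, -0.96, -1.08, -1.2, -1.3, -1.3]}' > mv.in && python3 shift.py mv.in 0.06
echo '{"x": [0, 0, 0], "y": [0, 0, 0], "z": [0.03, 0.07, 0.07], "yaw": [0, 0, 0]}' > mv.in && python3 shift.py mv.in
python3 to.py .423 .289 .033 192.5
python3 - <<'E'
from fit import *
from station import env
out=[]
for n in("scene","top"):
    L=[env.get_image(n) for _ in range(6)];g=dict(L[0]);im=np.mean([l["image"] for l in L],0);g["image"]=im
    def rect(c,w,z,N=400):
        u=(np.arange(N)+.5)/N*w-w/2;X,Y=np.meshgrid(u,-u)
        uv=proj(g,np.c_[c[0]+X.ravel(),c[1]+Y.ravel(),0*X.ravel()+z])
        return np.dstack([map_coordinates(im[:,:,k],[uv[:,1],uv[:,0]],order=3).reshape(N,N) for k in(2,1,0)]).clip(0,255).astype(np.uint8)
    pc=proj(g,[.45,.29,.03])[0]
    out.append(np.vstack([rect((.592,-.093),.06,.142),crop(g|{"image":im.clip(0,255).astype(np.uint8)},pc,60,400,200)[0]]))
cv2.imwrite("pics/chk.png",np.hstack(out))
E
```

```text
time_s: 6.87
ee_pos: [0.4204, 0.2935, 0.18]
tcp_rot: [-0.115, 0.993, 0.002, 0.003]
ft_force: [1.6, 0.5, -0.1]
opening: 0.0602
finger_force: 0.0
time_s: 7.12
ee_pos: [0.4154, 0.286, 0.0993]
tcp_rot: [-0.111, 0.994, -0.003, -0.006]
ft_force: [-1.7, -1.5, -1.9]
opening: 0.0601
finger_force: 0.0
t 7.12 p [0.4154 0.286  0.0993] th -167.28 tilt 0.82 F [-1.73 -1.5  -1.86] M [-0.072  0.054 -0.01 ] op 0.0601 ff 0.0 q6 0.38 e5 -0.000
d [-0.009   0.0016  0.0662] turn cw 0.0038 rad
```

View pics/chk.png

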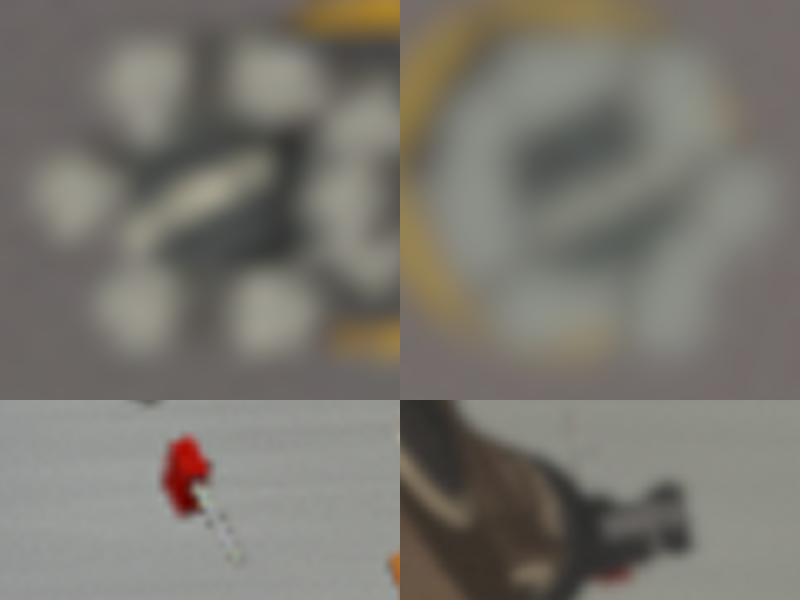

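The nut's slots are now at about 29° against the hole's 28°, so they are lined up. The pin is undisturbed at crop (185,475). I'll descend onto the block.

```bash
echo '{"x": [0, 0], "y": [0, 0], "z": [0, 0], "yaw": [0, 0]}' > mv.in && python3 shift.py mv.in >/dev/null; python3 to.py .423 .289 .033 192.5
```

```text
t 7.88 p [0.4206 0.2891 0.1084] th -167.33 tilt 0.01 F [0.26 0.16 0.17] M [ 0.001 -0.004  0.047] op 0.0599 ff 0.0 q6 0.38 e5 0.000
d [-0.0023 -0.0007  0.0754] turn cw 0.0030 rad
```

```bash
echo '{"x": [-0.002, -0.002, -0.002, -0.002, -0.002, -0.002], "y": [-0.001, -0.001, -0.001, -0.001, -0.001, -0.001], "z": [0.03, 0.055, 0.07, 0.075, 0.075, 0.075], "yaw": [0, 0, 0, 0, 0, 0]}' > mv.in && python3 shift.py mv.in >/dev/null; python3 to.py .423 .289 .033 192.5;  echo '{"x": [0, 0, 0, 0, 0, 0, 0, 0, 0], "y": [0, 0, 0, 0, 0, 0, 0, 0, 0], "z": [0, 0, 0, 0, 0, 0, 0, 0, 0], "yaw": [0, 0, 0, 0, 0, 0, 0, 0, 0]}' > mv.in && python3 shift.py mv.in 0.0 40 >/dev/null;python3 to.py .423 .289 .033 192.5
```

```text
t 8.38 p [0.423  0.2888 0.0338] th -167.33 tilt 0.01 F [ 0.13  1.14 -0.15] M [ 0.04  -0.021  0.075] op 0.0603 ff 0.0 q6 0.38 e5 0.000
d [-0.0001  0.0002  0.0008] turn cw 0.0031 rad
t 9.13 p [0.4232 0.2889 0.0342] th -167.33 tilt 0.09 F [-0.23 -1.15  6.34] M [-0.155  0.065 -0.   ] op 0.0135 ff 39.6 q6 0.38 e5 0.001
d [0.0002 0.0001 0.0012] turn cw 0.0030 rad
```

```bash
echo '{"x": [0, 0, 0, 0, 0, 0, 0], "y": [0, 0, 0, 0, 0, 0, 0], "z": [-0.01, -0.04, -0.08, -0.12, -0.16, -0.16, -0.16], "yaw": [0, 0, 0, 0, 0, 0, 0]}' > mv.in && python3 shift.py mv.in - 50 >/dev/null; python3 to.py .500 -.1431 .195 208.2
```

```text
t 9.72 p [0.4238 0.2894 0.1963] th -167.33 tilt 0.31 F [ 0.23  0.44 -2.4 ] M [-0.03   0.032 -0.004] op 0.0128 ff 49.1 q6 0.38 e5 -0.000
d [ 2.060e-02 -4.386e-01  3.000e-04] turn cw -0.2710 rad
```

```bash
echo '{"x": [0.002, 0.004, 0.006, 0.008, 0.01, 0.012, 0.014, 0.016, 0.018, 0.02, 0.02, 0.021], "y": [-0.036, -0.076, -0.116, -0.156, -0.196, -0.236, -0.276, -0.316, -0.356, -0.396, -0.426, -0.439], "z": [0, 0, 0, 0, 0, 0, 0, 0, 0, 0, 0, 0], "yaw": [-0.03, -0.06, -0.09, -0.12, -0.15, -0.18, -0.21, -0.24, -0.27, -0.27, -0.27, -0.27]}' > mv.in && python3 shift.py mv.in >/dev/null; echo '{"x": [0, 0, 0], "y": [0, 0, 0], "z": [0, 0, 0], "yaw": [0, 0, 0]}' > mv.in && python3 shift.py mv.in >/dev/null; python3 to.py .500 -.1431 .16 208.2
```

```text
t 10.97 p [ 0.4979 -0.1432  0.1925] th -151.81 tilt 0.12 F [-1.16  0.8  -0.92] M [ 0.053  0.009 -0.022] op 0.0133 ff 49.3 q6 -0.77 e5 0.001
d [-0.0019 -0.001   0.0325] turn cw -0.0002 rad
```

```bash
echo '{"x": [-0.001, -0.002, -0.002, -0.002, -0.002, -0.002], "y": [-0.001, -0.001, -0.001, -0.001, -0.001, -0.001], "z": [0.02, 0.04, 0.051, 0.051, 0.051, 0.051], "yaw": [0, 0, 0, 0, 0, 0]}' > mv.in && python3 shift.py mv.in >/dev/null; python3 to.py .500 -.1431 .1412 208.2
python3 - <<'E'
from fit import *
from station import env
out=[]
for n in("scene","top"):
    L=[env.get_image(n) for _ in range(6)];g=dict(L[0]);im=np.mean([l["image"] for l in L],0).clip(0,255).astype(np.uint8);g["image"]=im
    pickle.dump(g,open(f"pre_{n}.pkl","wb"))
    pc=proj(g,[.56,-.11,.133])[0];c,M=crop(g,pc,60,400,600)
    a=np.radians(28.2);ax=np.array([np.cos(a),np.sin(a),0]);H=np.array([.593,-.0932,.133])
    P=proj(g,[H-ax*.1005+ax*k for k in(.0,.070)]+[H]);P=P@M[:,:2].T+M[:,2]
    print(n,"scale",M[0,0],"pred tip",P[1].round(),"hole",P[2].round())
    out.append(c)
cv2.imwrite("pics/pre.png",np.hstack(out))
E
```

```text
t 11.47 p [ 0.5012 -0.1438  0.1433] th -151.80 tilt 0.06 F [ 0.28  0.01 -1.6 ] M [0.037 0.024 0.05 ] op 0.0128 ff 49.3 q6 -0.77 e5 0.001
d [0.0007 0.0011 0.0021] turn cw -0.0000 rad
scene scale 6.666666666666667 pred tip [205. 311.] hole [238. 359.]
top scale 6.666666666666667 pred tip [194. 286.] hole [159. 223.]
```

View pics/pre.png

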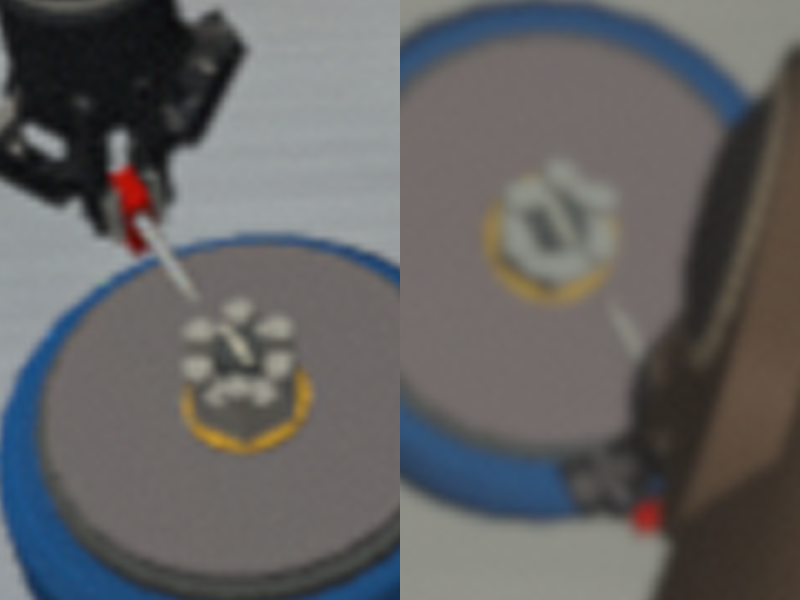

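The tip is at scene crop (195,298), right where it was predicted. Shank and hole line up within about 1–2 mm in both views. I'll correct the height and lateral offset, then advance towards the spindle.

```bash
echo '{"x": [0, 0, 0], "y": [0.001, 0.001, 0.001], "z": [0.002, 0.002, 0.002], "yaw": [0, 0, 0]}' > mv.in && python3 shift.py mv.in >/dev/null; python3 to.py .500 -.1431 .1412 208.2; echo '{"x": [-0.008, -0.016, -0.022, -0.022, -0.022], "y": [0, 0, 0, 0, 0], "z": [0, 0, 0, 0, 0], "yaw": [0, 0, 0, 0, 0]}' > mv.in && python3 shift.py mv.in >/dev/null; python3 to.py .5617 -.1100 .1412 208.2
```

```text
t 12.32 p [ 0.5001 -0.1433  0.1401] th -151.85 tilt 0.03 F [-0.18  0.15 -0.41] M [ 0.016 -0.004  0.06 ] op 0.0133 ff 49.3 q6 -0.77 e5 0.003
d [ 0.      0.0002 -0.0011] turn cw -0.0009 rad
t 12.73 p [ 0.5202 -0.1327  0.1401] th -151.81 tilt 0.02 F [-0.66 -0.02 -1.24] M [-0.067 -0.039 -0.04 ] op 0.0134 ff 49.3 q6 -0.74 e5 0.017
d [-0.0473  0.0003 -0.0011] turn cw -0.0001 rad
```

```bash
echo '{"x": [0, -0.004, -0.008, -0.01, -0.01], "y": [0, 0, 0, 0, 0], "z": [-0.001, -0.001, -0.001, -0.001, -0.001], "yaw": [0, 0, 0, 0, 0]}' > mv.in && python3 shift.py mv.in >/dev/null; python3 to.py .5617 -.1100 .1412 208.2
```

```text
t 13.15 p [ 0.529  -0.1281  0.1413] th -151.84 tilt 0.02 F [-0.24  0.15 -0.53] M [0.02  0.002 0.033] op 0.0132 ff 49.3 q6 -0.73 e5 0.030
d [-0.0374  0.0005  0.0001] turn cw -0.0007 rad
```

Free so far, with the tip about to enter the spindle hole. I'll go on in small steps.

```bash
echo '{"x": [-0.003, -0.006, -0.008, -0.008], "y": [0, 0, 0, 0], "z": [0, 0, 0, 0], "yaw": [0, 0, 0, 0]}' > mv.in && python3 shift.py mv.in >/dev/null; python3 to.py .5617 -.1100 .1412 208.2;  echo '{"x": [-0.003, -0.006, -0.008, -0.008], "y": [0, 0, 0, 0], "z": [0, 0, 0, 0], "yaw": [0, 0, 0, 0]}' > mv.in && python3 shift.py mv.in >/dev/null; python3 to.py .5617 -.1100 .1412 208.2
```

```text
t 13.48 p [ 0.536  -0.1243  0.1413] th -151.84 tilt 0.01 F [ 0.5   0.52 -0.66] M [-0.063  0.014  0.024] op 0.0135 ff 49.3 q6 -0.72 e5 0.027
d [-0.0295  0.0005  0.0001] turn cw -0.0007 rad
t 13.82 p [ 0.5431 -0.1206  0.1413] th -151.84 tilt 0.01 F [-0.89 -0.17 -1.55] M [-0.029  0.023 -0.019] op 0.0134 ff 49.3 q6 -0.71 e5 0.026
d [-0.0214  0.0005  0.0001] turn cw -0.0007 rad
```

```bash
echo '{"x": [-0.003, -0.006, -0.009, -0.01, -0.01], "y": [0, 0, 0, 0, 0], "z": [0, 0, 0, 0, 0], "yaw": [0, 0, 0, 0, 0]}' > mv.in && python3 shift.py mv.in >/dev/null; python3 to.py .5617 -.1100 .1412 208.2;  echo '{"x": [-0.002, -0.004, -0.006, -0.007, -0.007], "y": [0, 0, 0, 0, 0], "z": [0, 0, 0, 0, 0], "yaw": [0, 0, 0, 0, 0]}' > mv.in && python3 shift.py mv.in >/dev/null; python3 to.py .5617 -.1100 .1412 208.2
```

```text
t 14.23 p [ 0.5517 -0.1158  0.1413] th -151.84 tilt 0.00 F [ 0.19 -0.4  -0.93] M [-0.001  0.016  0.027] op 0.0131 ff 49.3 q6 -0.70 e5 0.017
d [-0.0115  0.0005  0.0001] turn cw -0.0006 rad
t 14.65 p [ 0.5578 -0.1126  0.1413] th -151.85 tilt 0.00 F [-0.29  0.51 -2.33] M [-0.016  0.029  0.015] op 0.0131 ff 49.3 q6 -0.69 e5 0.014
d [-0.0046  0.0005  0.0001] turn cw -0.0008 rad
```

Now 1 mm steps until the block touches.

```bash
echo '{"x": [-0.001, -0.002, -0.0025, -0.0025], "y": [0, 0, 0, 0], "z": [0, 0, 0, 0], "yaw": [0, 0, 0, 0]}' > mv.in && python3 shift.py mv.in >/dev/null; python3 to.py .5617 -.1100 .1412 208.2;  echo '{"x": [-0.0005, -0.001, -0.001], "y": [0, 0, 0], "z": [0, 0, 0], "yaw": [0, 0, 0]}' > mv.in && python3 shift.py mv.in >/dev/null; python3 to.py .5617 -.1100 .1412 208.2
```

```text
t 14.98 p [ 0.5599 -0.1115  0.1413] th -151.85 tilt 0.00 F [ 0.96  0.   -1.42] M [-0.014  0.012  0.028] op 0.0130 ff 49.3 q6 -0.69 e5 0.007
d [-0.0023  0.0005  0.0001] turn cw -0.0009 rad
t 15.23 p [ 0.5604 -0.1112  0.1413] th -151.86 tilt 0.04 F [-1.48 -0.52 -0.76] M [-0.2    0.327  0.059] op 0.0133 ff 49.3 q6 -0.69 e5 0.016
d [-0.0017  0.0005  0.0001] turn cw -0.0011 rad
```

```bash
echo '{"x": [-0.0005, -0.0005, -0.0005], "y": [0, 0, 0], "z": [0, 0, 0], "yaw": [0, 0, 0]}' > mv.in && python3 shift.py mv.in >/dev/null; python3 to.py .5617 -.1100 .1412 208.2
python3 - <<'E'
from fit import *
from station import env
out=[]
for n in("scene","top"):
    L=[env.get_image(n) for _ in range(6)];g=dict(L[0]);g["image"]=np.mean([l["image"] for l in L],0).clip(0,255).astype(np.uint8)
    out.append(crop(g,proj(g,[.58,-.1,.133])[0],45,400,400)[0])
cv2.imwrite("pics/in.png",np.hstack(out))
E
```

```text
t 15.48 p [ 0.5605 -0.1111  0.1413] th -151.87 tilt 0.08 F [-4.49 -2.17  1.85] M [-0.479  1.003  0.053] op 0.0130 ff 49.6 q6 -0.69 e5 0.033
d [-0.0016  0.0004  0.0001] turn cw -0.0012 rad
```

View pics/in.png

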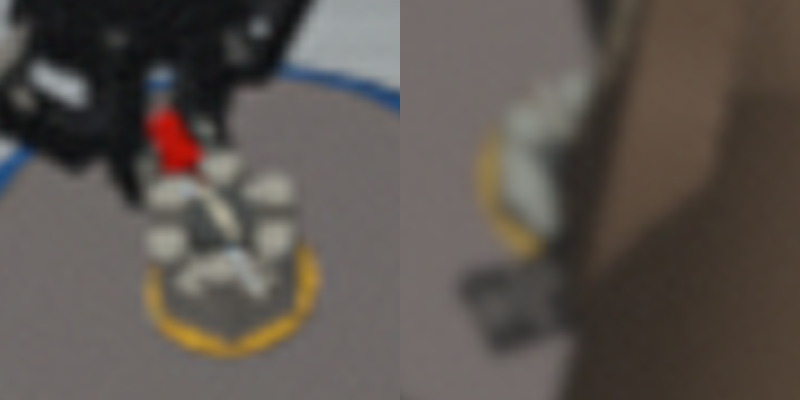

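The scene crop shows the shank emerging from the far slot at (260,285), with the red block at the nut. The contact force is about 5 N. I'll relieve it, let go and rise.

```bash
echo '{"x": [0.0005, 0.0005, 0.0005], "y": [0, 0, 0], "z": [0, 0, 0], "yaw": [0, 0, 0]}' > mv.in && python3 shift.py mv.in >/dev/null; python3 to.py; echo '{"x": [0, 0, 0, 0, 0], "y": [0, 0, 0, 0, 0], "z": [0, 0, 0, 0, 0], "yaw": [0, 0, 0, 0, 0]}' > mv.in && python3 shift.py mv.in 0.04 >/dev/null; python3 to.py; echo '{"x": [0, 0, 0, 0.02, 0.06, 0.1, 0.14, 0.18, 0.2, 0.2], "y": [0, 0, 0, 0, 0, 0, 0, 0, 0, 0], "z": [-0.015, -0.04, -0.08, -0.1, -0.12, -0.12, -0.12, -0.12, -0.12, -0.12], "yaw": [0, 0, 0, 0, 0, 0, 0, 0, 0, 0]}' > mv.in && python3 shift.py mv.in >/dev/null; python3 to.py
python3 - <<'E'
from fit import *
from station import env
out=[]
for n in("scene","top"):
    L=[env.get_image(n) for _ in range(6)];g=dict(L[0]);g["image"]=np.mean([l["image"] for l in L],0).clip(0,255).astype(np.uint8)
    c,M=crop(g,proj(g,[.58,-.1,.133])[0],45,400,400);out.append(c)
    a=np.radians(28.2);ax=np.array([np.cos(a),np.sin(a),0]);H=np.array([.593,-.0932,.133])
    print(n,(proj(g,[H-ax*.0355+[0,0,.01],H+ax*.0305])@M[:,:2].T+M[:,2]).round())
cv2.imwrite("pics/end.png",np.hstack(out))
E
```

```text
t 16.33 p [ 0.5605 -0.1112  0.1413] th -151.87 tilt 0.02 F [-4.37 -1.96  0.75] M [-0.442  0.824  0.029] op 0.0133 ff 49.6 q6 -0.69 e5 0.027
t 16.75 p [ 0.561  -0.1109  0.1414] th -151.84 tilt 0.04 F [-0.87  0.36 -0.27] M [ 0.023  0.05  -0.003] op 0.0400 ff 0.0 q6 -0.69 e5 0.000
t 17.58 p [ 0.3814 -0.2065  0.2621] th -152.06 tilt 0.07 F [ 0.01 -0.56  0.73] M [-0.021 -0.057  0.018] op 0.0398 ff 0.0 q6 -0.98 e5 -0.358
scene [[167. 139.]
 [265. 297.]]
top [[236. 252.]
 [132.  76.]]
```

View pics/end.png

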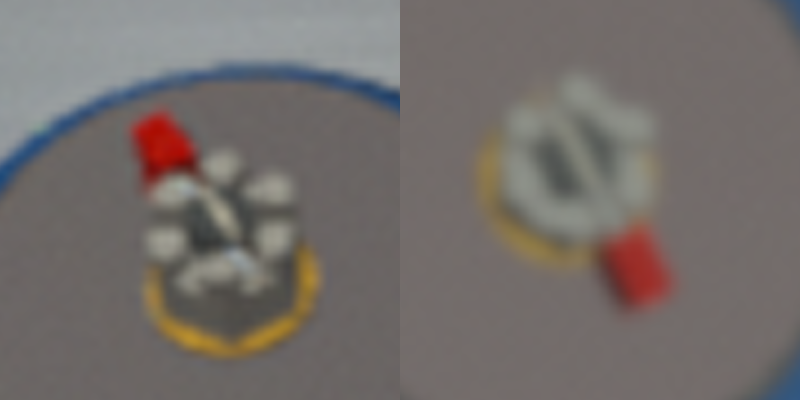

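In the final view the pin sits in the slot, with the block at scene (163,147) and top (238,268). It may be a few mm short of home, so I'll quantify that by fitting the red silhouette.

```bash
cat > home.py <<'E'
from fit import *
from station import env
a=np.radians(28.2);ax=np.array([np.cos(a),np.sin(a),0]);ay=np.array([-ax[1],ax[0],0]);az=np.array([0,0,1.])
H0=np.array([.593,-.0932,.133])
for n in("scene","top"):
    L=[env.get_image(n) for _ in range(6)];g=dict(L[0]);im=np.mean([l["image"] for l in L],0)
    r=(im[:,:,0]-im[:,:,1:].mean(2));c=proj(g,H0-.0355*ax)[0].astype(int)
    w=np.zeros_like(r);w[c[1]-12:c[1]+13,c[0]-12:c[0]+13]=1;r=(r-15).clip(0)*w
    # local camera offset from disc centre fit
    cc=centre(g,(.593,-.0932));off=np.array([*cc,.133])-H0;off[2]=0
    def render(s,l,off):
        P=[H0+off+(x-.0355+s)*ax+(y+l)*ay+z*az for x in(-.012,.012) for y in(-.007,.007) for z in(-.027,.009)]
        h=cv2.convexHull(((proj(g,P)+.5)*64).astype(np.int32).reshape(-1,1,2));m=np.zeros((1600,2560),np.uint8)
        cv2.fillConvexPoly(m,h,255,shift=4)
        # nut occludes
        N=[H0+off+rr*(np.cos(t)*ax+np.sin(t)*ay)+np.array([0,0,z]) for t in np.radians(np.arange(30,390,60)) for rr,z in((.0265,-.0045),(.0265,.008),(.0265,-.029))]
        hn=cv2.convexHull(((proj(g,N)+.5)*64).astype(np.int32).reshape(-1,1,2))
        if n=="scene":cv2.fillConvexPoly(m,hn,0,shift=4)
        return cv2.GaussianBlur(cv2.resize(m,(640,400),interpolation=cv2.INTER_AREA)/255.,(0,0),.7 if n=="scene" else 1.4)
    for o in(0*off,off):
        f=lambda v:-(lambda m:(m*r).sum()/np.linalg.norm(m)/np.linalg.norm(r))(render(v[0],v[1],o))
        R=minimize(f,[0,0],method="Nelder-Mead",options=dict(initial_simplex=[[0,0],[-.005,0],[0,.003]]))
        print(n,"off",(o*1e3).round(1),"along,lat mm",(R.x*1e3).round(2),R.fun.round(3))
E
python3 home.py
```

```text
scene off [0. 0. 0.] along,lat mm [ 0.37 -0.26] -0.953
scene off [2.8 1.2 0. ] along,lat mm [-3.55  0.15] -0.91
top off [-0.  0.  0.] along,lat mm [-2.61 -1.02] -0.927
top off [-1.4  1.3  0. ] along,lat mm [-2.08 -2.99] -0.926
```

The estimates put the pin 0–3.5 mm short of home, which is within tolerance but worth closing up. I'll nudge the block from behind with closed fingers, watching the force.

```bash
echo '{"x": [0, 0, 0, 0], "y": [0, 0, 0, 0], "z": [0, 0, 0, 0], "yaw": [0, 0, 0, 0]}' > mv.in && python3 shift.py mv.in 0.0 30 >/dev/null; python3 to.py .5155 -.1347 .142 208.2
```

```text
t 19.12 p [ 0.3844 -0.2054  0.2613] th -151.86 tilt 0.00 F [-0.69 -0.02 -0.75] M [-0.004 -0.017 -0.012] op 0.0001 ff 0.0 q6 -0.98 e5 0.000
d [-0.149   0.0005  0.1193] turn cw -0.0010 rad
```

```bash
echo '{"x": [-0.035, -0.075, -0.115, -0.149, -0.149, -0.149, -0.149, -0.149, -0.149], "y": [0, 0, 0, 0, 0, 0, 0, 0, 0], "z": [0, 0.02, 0.04, 0.06, 0.09, 0.11, 0.119, 0.119, 0.119], "yaw": [0, 0, 0, 0, 0, 0, 0, 0, 0]}' > mv.in && python3 shift.py mv.in >/dev/null; python3 to.py .5423 -.1204 .142 208.2; echo '{"x": [-0.005, -0.01, -0.015, -0.018, -0.02, -0.02], "y": [0, 0, 0, 0, 0, 0], "z": [0, 0, 0, 0, 0, 0], "yaw": [0, 0, 0, 0, 0, 0]}' > mv.in && python3 shift.py mv.in >/dev/null; python3 to.py .5423 -.1204 .142 208.2
```

```text
t 19.87 p [ 0.5156 -0.1353  0.1428] th -151.88 tilt 0.01 F [ 0.32 -0.62 -0.17] M [ 0.033  0.016 -0.028] op 0.0000 ff 0.0 q6 -0.75 e5 -0.000
d [-0.0306  0.0006  0.0008] turn cw -0.0014 rad
t 20.37 p [ 0.5339 -0.1255  0.1425] th -151.83 tilt 0.03 F [-0.34  0.37  0.54] M [0.09  0.001 0.023] op 0.0003 ff 0.0 q6 -0.72 e5 0.028
d [-0.0098  0.0005  0.0006] turn cw -0.0006 rad
```

```bash
echo '{"x": [-0.002, -0.004, -0.005, -0.005], "y": [0, 0, 0, 0], "z": [0, 0, 0, 0], "yaw": [0, 0, 0, 0]}' > mv.in && python3 shift.py mv.in >/dev/null; python3 to.py .5423 -.1204 .142 208.2; echo '{"x": [-0.001, -0.0015, -0.0015], "y": [0, 0, 0], "z": [0, 0, 0], "yaw": [0, 0, 0]}' > mv.in && python3 shift.py mv.in >/dev/null; python3 to.py .5423 -.1204 .142 208.2; echo '{"x": [-0.001, -0.0015, -0.0015], "y": [0, 0, 0], "z": [0, 0, 0], "yaw": [0, 0, 0]}' > mv.in && python3 shift.py mv.in >/dev/null; python3 to.py .5423 -.1204 .142 208.2
```

```text
t 20.70 p [ 0.5379 -0.1232  0.1422] th -151.85 tilt 0.00 F [-0.93  0.11  0.49] M [-0.016  0.061 -0.037] op -0.0001 ff 0.0 q6 -0.72 e5 0.015
d [-0.0052  0.0004  0.0002] turn cw -0.0009 rad
t 20.95 p [ 0.5389 -0.1227  0.1422] th -151.86 tilt 0.03 F [-0.78  0.25  0.33] M [-0.102  0.2    0.022] op -0.0001 ff 0.5 q6 -0.71 e5 0.007
d [-0.0041  0.0004  0.0002] turn cw -0.0011 rad
t 21.20 p [ 0.5399 -0.1223  0.1425] th -151.87 tilt 0.08 F [-4.82 -2.42  3.19] M [-0.39   0.822  0.035] op 0.0002 ff 2.5 q6 -0.71 e5 0.010
d [-0.003   0.0005  0.0005] turn cw -0.0013 rad
```

```bash
echo '{"x": [-0.0005, -0.001, -0.001], "y": [0, 0, 0], "z": [0, 0, 0], "yaw": [0, 0, 0]}' > mv.in && python3 shift.py mv.in >/dev/null; python3 to.py .5423 -.1204 .142 208.2
```

```text
t 21.45 p [ 0.5403 -0.1221  0.1427] th -151.89 tilt 0.14 F [-6.21 -3.54  5.13] M [-0.687  1.242 -0.034] op 0.0000 ff 3.7 q6 -0.71 e5 0.011
d [-0.0026  0.0006  0.0007] turn cw -0.0016 rad
```

It's a firm stop at the same place where the gripped pin stopped, so the block is against the nut. I'll retreat and make a final check.

```bash
echo '{"x": [0.005, 0.02, 0.05, 0.09, 0.13, 0.17, 0.18, 0.18, 0.18], "y": [0, 0, 0, 0, 0, 0, 0, 0, 0], "z": [0, 0, -0.02, -0.05, -0.08, -0.1, -0.1, -0.1, -0.1], "yaw": [0, 0, 0, 0, 0, 0, 0, 0, 0]}' > mv.in && python3 shift.py mv.in >/dev/null; python3 to.py; python3 home.py
python3 - <<'E'
from fit import *
from station import env
g=env.get_image("scene");c=crop(g,proj(g,[.58,-.1,.133])[0],45,400,400)[0]
t=env.get_image("top");cv2.imwrite("pics/fin.png",np.hstack([c,crop(t,proj(t,[.58,-.1,.133])[0],45,400,400)[0]]))
E
```

```text
t 22.20 p [ 0.3824 -0.207   0.2434] th -151.99 tilt 0.19 F [-0.22 -0.01 -0.82] M [-0.     0.023  0.008] op -0.0001 ff 0.0 q6 -0.99 e5 -0.081
scene off [0. 0. 0.] along,lat mm [ 1.42 -0.53] -0.961
scene off [3.  1.1 0. ] along,lat mm [-1.9   0.01] -0.917
top off [-0.  0.  0.] along,lat mm [-1.23 -1.32] -0.921
top off [-1.5  1.3  0. ] along,lat mm [ 0.14 -3.3 ] -0.921
```

View pics/fin.png

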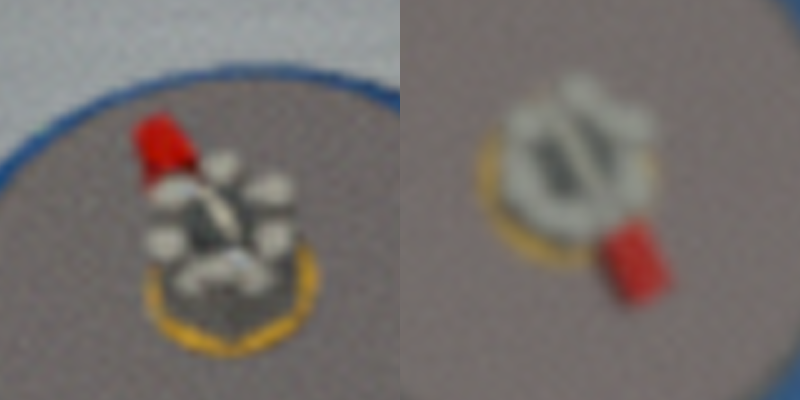

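The nudge moved the pin about 1.5 mm. The fits now centre on home (along the axis −1.9 to +1.4 mm), and the block touches the nut in both views.

```bash
python3 -c "
from station import env
print(env.sign_off())"
```

```text
the job is handed in; nothing more can be done
None
```

I felt the nut seat, tightened it about 19–33° further to the first slot in line with the cross hole, and slid the red pin in until its block met the nut. I then let go and handed the job in at about 23 s; no verdict was returned.

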